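# Snap the long cartridge fuse into its spring clips

## Robot

A 6-joint arm with a two-finger parallel gripper is mounted at the origin on a cart in front of the work surface, level with it; the furniture and walls round the work are solid. World frame = base frame: x ahead of the robot, y to its left, z up, the work surface at z = 0. Lengths are in m, angles in degrees, forces in N, time in s.
With the tool pointing down it reaches from about 0.35 to 0.975 m from the base axis. Payload 7.1 kg.
Tool frame: the origin (TCP) lies between the finger pads; the fingertips stand 19 mm ahead of it and the grasp point (between the pads) is the TCP (nose_length is the distance from the TCP to the fingertips, in m); z points along the fingers, y is the line along which they close (so a half turn about z gives the same grasp; the last joint's range is limited). The gripper opens to 88 mm and grips with 3 to 60 N. Pads are 20 mm wide; open, the fingers measure 115 mm over their backs; the gripper's body (75 mm by 178 mm) begins 61 mm behind the grasp point.
Start: joints at [67.953, 24.242, 93.386, -0, 62.372, -1.089], TCP at [0.224, 0.584, 0.242] pointing down, gripper open.
Joint ranges: [-172.04, 172.04], [-51.8, 120.97], [4.93, 147.93], [-75.15, 255.16], [6.16, 154.13], [-145.62, 145.62]. Speed limits (degrees/s): [136.94, 136.94, 172.46, 180, 180, 180].

## Interface

Orientations are given as a 3x3 rotation matrix whose columns are the frame's x, y, z axes.
In Python, from rig import * gives the robot as it stands. The module is installed in compiled form; this text tells all that it offers.
- The arm moves only by the tool drive_tool, never from a script. Its argument "increments" is a list of rows, each a list of 7 numbers: the closure in counts, from 0 (fully open) to 255 (shut), then the shift along the tool's x, y, z normalised to -1 to 1, where 1 is 15 cm, then the turn, a rotation vector about the tool's x, y, z normalised to -1 to 1, where 1 is 90 degrees. A call has 1 to 8 rows; each row is the pose to reach, as a shift and turn from the pose commanded when the call began, along the tool's axes at that moment; what a row does not reach only later rows make up. A row lasts 1/8 s, in which the tool goes at most 62.5 mm and 10.7 degrees, less where a joint would pass 70% of its speed; a pose out of reach is approached as far as the arm can. A call with a number of a shift or a turn outside -1 to 1 is refused whole. A call with a gripper value outside its range is refused whole. The fingers move at their own pace and stop on an object; "force" is the grip in N (left out, the last holds). Time passes only in rows, so rows that repeat a pose let the fingers close. It gives the time, the measured TCP pose, the force, the opening and the grip force at its end, in the units of the state.
- read_state(): the state, without advancing time (a new reading comes with each control period).
- grab_frame(name): name is "side" or "top" or "wrist"; returns a dict with "image" (384x512x3 uint8, blue, green, red), "depth" (384x512 float32, m along the optical axis (not along the pixel's ray), 0 where there is no reading), "fx", "fy", "cx", "cy" (pixels), "R" (3x3) and "t" (3): a world point X has camera coordinates R X + t; the wrist camera has in their place "hand_eye" (4x4, takes a point from camera to tool coordinates, whose origin is the TCP and whose axes are the flange's). Camera axes: x right, y down, z forward; pixel columns grow to the right and rows downward; lengths in m; the calibration is good to about 2 mm. A picture is of the moment at which its call begins: read the wrist's pose just before it.
- finish_job(): hands the job in; it is judged then, once.
The state is a dict: "t": time; "joints": joint angles; "joint_vel": joint speeds; "tau": joint torques, N m; "position": TCP position; "eef_rot": TCP orientation; "ft_force": force on the tool from outside, world axes, zero at the start; "moment": the same for the moment, N m; "gripper_width": finger opening in m; "grip_force": force on a finger pad.
Only numpy, scipy, OpenCV 4.12 (cv2) and the standard library are available. Lean on these libraries where they do the work, as an engineer would, in place of code of your own. Each camera call takes 0.05 s, during which the arm holds its last target. There are 200 camera calls.

## Task

Take the longer of the two cartridge fuses out of the cradle and press it straight down between the two spring clips of the fuse holder until both ends have snapped under the clips and it lies level and fully home in the holder's saddles, then let go. Press firmly but do not force it: never push harder than about 30 N. Leave the shorter fuse in the cradle and the things around undisturbed.

Things in the scene. Friction and masses are not known exactly. Their poses are not given: they have to be found in the camera images.
- fuse_long_c (a point): The longer fuse: white ceramic tube, 20 mm thick, with a metal cap at each end (22 mm diameter, 14 mm long), 90 mm overall, about 100 g, loose. Both end faces have a 6 mm x 45 degree chamfer all round. Point: its centre, on its axis; y runs along the fuse (it may roll, so x and z mean nothing).
- fuse_short_c (a point): The shorter fuse: same make and thickness but only 66 mm long, lying parallel in the cradle's other place. Point: its centre; y runs along it. It does not fit the holder and stays where it is.
- cradle: Fixed grey plate 124 x 66 x 8 mm with places at its x = +40 and -40 mm, each two V supports (5 mm wide, 28 mm free between them for fingers). A fuse lies there along the cradle's y, its axis 32 mm above the worktop. Which fuse lies in which place changes. Origin: centre of the underside, on the worktop. A tall instrument stands close behind it (front at world x = 0.56).
- holder: Fixed fuse holder: black base 56 x 160 x 10 mm; on two posts a grey carrier beam with two V saddles (y = +-35 mm) and a steel spring clip at each end. Origin: underside centre, on the worktop; the fuse belongs straight above it, along y. CARRIER HEIGHT VARIES AND IS NOT REPORTED: the seated fuse's axis is 55 to 83 mm above the worktop; the beam's top is 30 mm below that axis.
- clip_a (a joint): Clip at the holder's +y end, hinged at its foot; rad outward: 0 at rest, 0 to 0.05 with the fuse home under it, 0.15 while the fuse's end passes. Its nose is 10.5 mm above the seated axis (77 mm between both noses at rest); above it a lead-in flares out at 45 degrees to a mouth of about 98 mm between the clips, 24 mm above that axis.
- clip_b (a joint): Clip at the -y end, values as clip_a. Going down, the fuse meets the lead-ins 20 to 24 mm above its seat; spreading both clips takes 12 to 24 N, rising over some 5 mm; then the ends slide through with little force; the noses snap over the upper chamfers in the last 5 mm, drawing the fuse down onto the hard saddles.
- fuse_pack: Small carton, 24 x 36 x 11 mm, lying loose between cradle and holder; a bystander. Origin: centre of its underside.
- timer: Small white table timer, 66 x 62 x 20 mm, lying loose to the left of the holder; a bystander. Origin: centre of its underside.
- mouse_left: Black computer mouse, 102 x 60 x 40 mm, loose, to the right of the cradle; a bystander. Origin: centre of its underside.

How it is judged (in metres and radians):
On the way:
1. the long fuse is lifted out of the cradle (height (world z) of fuse_long_c above 0.06 m), for 0.1 s.
At the end, for the whole second after the job is handed in: The long fuse lies released and still in the saddles: centre within 4 mm of straight above the holder's origin, 52 to 86 mm above the worktop, axis within 0.05 rad of the holder's y; both clips sprung back over its ends (each below 0.07 rad) and clamping it (contact forces on it above 4.5 N) (horizontal distance between fuse_long_c and holder below 0.004 m and height (world z) of fuse_long_c between 0.052 and 0.086 m and angle between the y axis of fuse_long_c and the y axis of holder, either way round below 0.05 rad and linear speed of fuse_long below 0.01 m/s and value of joint each of clip_a, clip_b below 0.07 rad and contact force between fuse_long and holder above 4.5 N); the robot touches nothing.
It fails at once if the fuse is forced: the contact forces between it and the holder, all faces added up, pass 60 N (a push of some 35 N) (contact force between fuse_long and holder above 60 N).
It fails at once if the gripper presses on the holder with more than 45 N (contact force between the fingers and holder above 45 N).
It fails at once if the short fuse is moved by more than 15 mm (distance of fuse_short_c from where it was at the start of the episode above 0.015 m).
It fails at once if the carton, timer or mouse is moved by more than 20 mm (distance of any of fuse_pack, timer, mouse_left from where it was at the start of the episode above 0.02 m).
It also fails if it takes over 48 s, if anything falls off the work surface, if the arm or the gripper's body presses on something with over 40 N, if the wrist force passes 120 N, or if a joint passes its speed limit or range.

## Working session

There is one attempt and no reset: what is moved stays moved. The work goes in short steps, Python scripts to look and compute and a tool call to move; the robot and the scene stay as the last step left them, time stands still between calls to the robot, and variables do not carry over. Pictures are saved under pics/ and viewed, at most 10 in all, crops included, and the job is handed in when it is done.

Besides the shell and the picture viewer there is one more tool, called after "Emit:" as name([rows], argument=value, ...), one row to a line, values as JSON. drive_tool: Moves the arm, as the interface text tells. Scaled input: -1 to 1 covers 15 cm each way for a shift and 90 degrees each way for a turn. Its arguments: {"type":"object","properties":{"increments":{"type":"array"},"force":{"type":"number"}},"required":["increments"]}

```bash
mkdir -p pics; cat > h.py <<'E'
from rig import *
import numpy as np, cv2
def pts(f, s=None):
    d=f["depth"]; v,u=np.mgrid[0:384,0:512]
    P=np.dstack([(u-f["cx"])/f["fx"]*d,(v-f["cy"])/f["fy"]*d,d])
    if "R" in f: return (P-np.array(f["t"]).ravel())@np.array(f["R"])
    H=np.array(f["hand_eye"]); P=P@H[:3,:3].T+H[:3,3]
    return P@np.array(s["eef_rot"]).T+np.array(s["position"])
E
python3 - <<'E'
from h import *
s=read_state(); print(s)
ims=[]
for n in("top","side"):
    f=grab_frame(n); np.savez("f_%s.npz"%n,P=pts(f),im=f["image"],d=f["depth"]); ims.append(f["image"])
    print(n,f["fx"],f["R"],f["t"])
    cv2.imwrite("pics/%s.png"%n,cv2.resize(f["image"],(800,600),interpolation=cv2.INTER_CUBIC))
E
```

```text
{'t': 0.0, 'joints': array([ 6.79541524e+01,  2.42843392e+01,  9.34302983e+01, -1.11847645e-03,
        6.23707573e+01, -1.08675128e+00]), 'joint_vel': array([-0.05326177, -0.08295472,  0.00590289,  0.00494911, -0.03295202,
       -0.00833517]), 'tau': array([ 3.27278503e-04, -5.44638491e+01, -2.73664391e+01,  6.45244843e-02,
        2.26357958e-02, -1.71040974e-04]), 'position': array([0.22333374, 0.58318992, 0.24091044]), 'eef_rot': array([[-9.33839268e-01,  3.57692501e-01, -5.43396108e-04],
       [ 3.57692914e-01,  9.33838237e-01, -1.38793744e-03],
       [ 1.09892475e-05, -1.49047942e-03, -9.99998889e-01]]), 'ft_force': array([-0.34518384, -0.2028938 ,  0.14523369]), 'moment': array([-0.01257226,  0.01343771, -0.06182414]), 'grip_force': 0.0, 'gripper_width': 0.08771780805455613}
top 475.53084346303524 [[-0.01194284 -0.99990863  0.00633219]
 [-0.99346437  0.01114648 -0.11359713]
 [ 0.11351617 -0.00764748 -0.99350672]] [0.1745166  0.4601106  1.29253755]
side 358.32118058747955 [[-0.98766525 -0.15648692 -0.00540388]
 [-0.08289193  0.55182738 -0.82982858]
 [ 0.13283933 -0.81914491 -0.55799223]] [ 0.48092851 -0.02302383  1.34369437]
```

View pics/top.png

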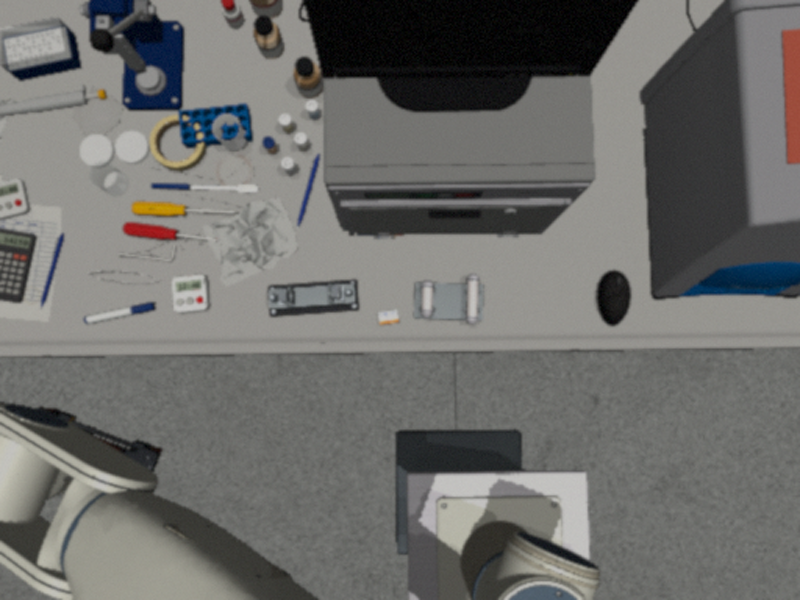

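View pics/side.png

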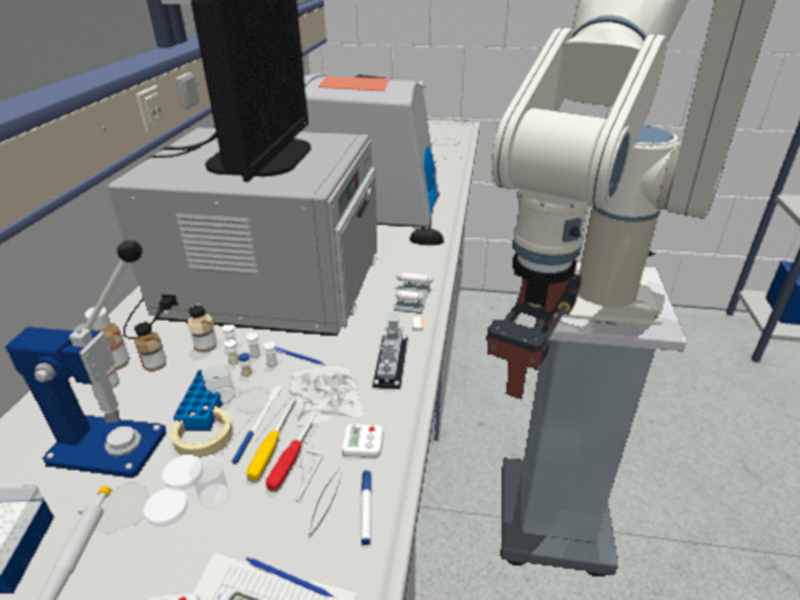

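The top view shows the holder at about (313,297), the carton at (388,317), the short fuse at (427,299), the long fuse at (473,298) and the mouse at (613,297). The fuses lie along world x and the holder along world y. Next I measure them by depth.

```bash
python3 - <<'E'
from h import *
z=np.load("f_top.npz"); P=z["P"]; im=z["im"]
def box(u0,u1,v0,v1): 
    s=.64; return np.s_[int(v0*s):int(v1*s),int(u0*s):int(u1*s)]
def rep(n,b,lo,hi):
    Q=P[b].reshape(-1,3); m=(Q[:,2]>lo)&(Q[:,2]<hi); Q=Q[m]
    if len(Q)<4: print(n,len(Q)); return
    r=cv2.minAreaRect((Q[:,:2]*1000).astype(np.float32))
    print(n,len(Q),Q.mean(0).round(4),"min",Q.min(0).round(4),"max",Q.max(0).round(4),"rect",np.round(r[0],1),np.round(r[1],1),round(r[2],1))
rep("table",box(500,570,250,330),-.1,.1)
rep("long",box(458,488,265,335),.033,.08)
rep("short",box(410,445,265,335),.033,.08)
rep("cradle",box(405,490,265,335),.004,.07)
rep("holder base",box(255,370,265,330),.005,.2)
for lo in (.02,.03,.04,.05,.06,.07,.08,.09,.10): rep("holder %.2f"%lo,box(255,370,265,330),lo,lo+.01)
rep("carton",box(372,404,300,330),.005,.05)
rep("timer",box(160,220,265,320),.01,.05)
E
```

```text
table 2238 [ 0.4785 -0.0745 -0.0007] min [ 0.4066 -0.1396 -0.0114] max [ 0.5518 -0.0115  0.0088] rect [478.9 -75.4] [125.6 144.7] 88.9
long 220 [0.4583 0.0422 0.0401] min [0.4142 0.0301 0.0333] max [0.5029 0.0536 0.0503] rect [458.7  42.1] [19.8 89.1] 86.9
short 155 [0.4604 0.1218 0.04  ] min [0.4286 0.1102 0.0332] max [0.493  0.1329 0.0485] rect [460.8 121.4] [19.8 65.1] 85.8
cradle 1087 [0.4593 0.0816 0.0199] min [0.403 0.011 0.004] max [0.5257 0.16   0.0503] rect [464.1  85.2] [149.  122.2] 89.3
holder base 1198 [0.4669 0.3262 0.0299] min [0.4162 0.2324 0.005 ] max [0.5286 0.43   0.0926] rect [472.5 331.8] [197.5 110.5] 89.3
holder 0.02 15 [0.4571 0.3158 0.0274] min [0.4468 0.2485 0.0223] max [0.4764 0.387  0.0298] rect [464.1 318.5] [ 26.7 138.8] 3.4
holder 0.03 468 [0.4656 0.3238 0.0355] min [0.4458 0.2506 0.03  ] max [0.4887 0.4    0.04  ] rect [467.  324.9] [ 34.5 150.7] 3.5
holder 0.04 59 [0.4662 0.326  0.0429] min [0.4479 0.2505 0.04  ] max [0.4853 0.3926 0.0497] rect [466.5 321.9] [ 32. 142.] 2.8
holder 0.05 49 [0.4673 0.3239 0.0559] min [0.4543 0.2575 0.0501] max [0.4859 0.3928 0.0598] rect [470.1 325.2] [ 30.1 135.5] 1.2
holder 0.06 22 [0.4666 0.3346 0.0628] min [0.4503 0.2783 0.0601] max [0.4828 0.3921 0.07  ] rect [467.3 335.6] [ 30.5 113.1] 4.2
holder 0.07 22 [0.4672 0.3215 0.0777] min [0.4545 0.2755 0.0722] max [0.4807 0.3708 0.08  ] rect [466.4 323.1] [22.  93.8] 4.9
holder 0.08 60 [0.467 0.325 0.085] min [0.4537 0.2741 0.0803] max [0.4802 0.378  0.0898] rect [466.9 325.6] [ 21.7 104.3] 3.3
holder 0.09 7 [0.4647 0.3458 0.0912] min [0.456  0.2739 0.0902] max [0.4743 0.3765 0.0926] rect [460.8 326. ] [102.9  18. ] 84.9
holder 0.10 0
carton 118 [0.4316 0.1907 0.0104] min [0.4178 0.171  0.005 ] max [0.458  0.2187 0.0161] rect [438.2 194.3] [40.  47.8] 1.9
timer 512 [0.4765 0.5444 0.017 ] min [0.4437 0.5118 0.0103] max [0.5115 0.5767 0.0268] rect [477.2 545.4] [66.2 63.9] 4.2
```

Emit:
drive_tool([
  [0,-0.92,-0.935,0,0,0,0],
  [0,-0.92,-0.935,0,0,0,0],
  [0,-0.92,-0.935,0,0,0,0],
  [0,-0.92,-0.935,0,0,0,0],
], force=25)

```text
t: 0.6
position: [0.3027, 0.4001, 0.2414]
eef_rot: [[-0.933, 0.361, -0.001], [0.361, 0.933, -0.002], [0.0, -0.002, -1.0]]
ft_force: [0.7, 1.3, -0.8]
gripper_width: 0.0877
grip_force: 0.0
```

Emit:
drive_tool([
  [0,-0.92,-0.935,0,0,0,0],
  [0,-0.92,-0.935,0,0,0,0],
  [0,-0.92,-0.935,0,0,0,0],
  [0,-0.92,-0.935,0,0,0,0],
])

```text
t: 1.1
position: [0.382, 0.2209, 0.2417]
eef_rot: [[-0.932, 0.361, 0.0], [0.361, 0.932, -0.0], [-0.0, -0.0, -1.0]]
ft_force: [0.3, 0.1, 0.2]
gripper_width: 0.088
grip_force: 0.0
```

Emit:
drive_tool([
  [0,-0.92,-0.935,0.2,0,0,-0.2],
  [0,-0.92,-0.935,0.2,0,0,-0.2],
  [0,-0.92,-0.935,0.2,0,0,-0.2],
  [0,-0.92,-0.935,0.2,0,0,-0.2],
  [0,-0.92,-0.935,0.2,0,0,-0.2],
  [0,-0.92,-0.935,0.2,0,0,-0.2],
])

```text
t: 1.85
position: [0.4596, 0.0439, 0.2116]
eef_rot: [[-0.999, 0.051, -0.0], [0.051, 0.999, 0.0], [0.0, 0.0, -1.0]]
ft_force: [0.7, -0.0, 1.0]
gripper_width: 0.0878
grip_force: 0.0
```

```bash
python3 - <<'E'
from h import *
s=read_state(); f=grab_frame("wrist"); P=pts(f,s); print(np.array(f["hand_eye"]).round(3).tolist(),s["position"],s["eef_rot"].round(4).tolist())
cv2.imwrite("pics/w1.png",f["image"])
for n,c in (("long",(.458,.042)),("short",(.46,.1215))):
    m=(P[...,2]>.036)&(P[...,2]<.06)&(abs(P[...,0]-c[0])<.06)&(abs(P[...,1]-c[1])<.025)&(f["depth"]>0)
    Q=P[m]
    if len(Q)<9: print(n,len(Q)); continue
    r=cv2.minAreaRect((Q[:,:2]*1000).astype(np.float32)); print(n,len(Q),np.round(r,1) if 0 else r,Q.mean(0),Q.max(0),Q.min(0))
E
```

```text
[[0.001, -0.957, -0.289, 0.08], [1.0, 0.001, 0.0, 0.001], [-0.0, -0.289, 0.957, -0.141], [0.0, 0.0, 0.0, 1.0]] [0.45955496 0.04389138 0.21161613] [[-0.9987, 0.0509, -0.0003], [0.0509, 0.9987, 0.0004], [0.0004, 0.0004, -1.0]]
long 1496 ((454.66326904296875, 40.89308547973633), (19.258975982666016, 88.14645385742188), 87.08438873291016) [0.45233541 0.0412849  0.03894142] [0.49879008 0.05236561 0.04273164] [0.4104869  0.03035466 0.03601623]
short 1083 ((455.4418640136719, 120.6956787109375), (18.211511611938477, 63.63158416748047), 86.95120239257812) [0.45433974 0.12046634 0.03891347] [0.48711488 0.131094   0.04212749] [0.42364042 0.11026037 0.03601207]
```

View pics/w1.png

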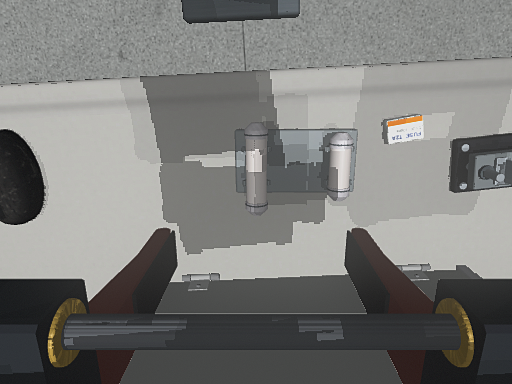

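The wrist view shows the long fuse at (256,168) and the short one at (340,165), with nothing in the way of the fingers. Wrist estimate (0.4547, 0.0412), top estimate (0.4587, 0.0421). I use the average for the grasp and go down.

Emit:
drive_tool([
  [0,0.02,-0.017,0.3,0,0,0],
  [0,0.02,-0.017,0.6,0,0,0],
  [0,0.02,-0.017,0.85,0,0,0],
  [0,0.02,-0.017,0.85,0,0,0],
])

```text
t: 2.4
position: [0.4545, 0.0414, 0.0825]
eef_rot: [[-0.999, 0.05, -0.005], [0.05, 0.999, -0.0], [0.005, -0.0, -1.0]]
ft_force: [0.3, 0.0, 0.3]
gripper_width: 0.0877
grip_force: 0.0
```

Emit:
drive_tool([
  [0,0,0,0.13,0,0,0],
  [0,0,0,0.26,0,0,0],
  [0,0,0,0.34,0,0,0],
  [0,0,0,0.34,0,0,0],
])

```text
t: 2.9
position: [0.4567, 0.0406, 0.0336]
eef_rot: [[-0.999, 0.051, 0.0], [0.051, 0.999, 0.0], [-0.0, 0.0, -1.0]]
ft_force: [-0.3, -0.0, -0.4]
gripper_width: 0.088
grip_force: 0.0
```

Emit:
drive_tool([
  [255,0,0,0,0,0,0],
  [255,0,0,0,0,0,0],
  [255,0,0,0,0,0,0],
  [255,0,0,0,0,0,0],
  [255,0,0,0,0,0,0],
  [255,0,0,0,0,0,0],
  [255,0,0,0,0,0,0],
  [255,0,0,0,0,0,0],
], force=45)

```text
t: 3.9
position: [0.4553, 0.04, 0.0331]
eef_rot: [[-0.999, 0.051, -0.002], [0.051, 0.999, -0.0], [0.002, -0.001, -1.0]]
ft_force: [-2.3, -3.6, 3.9]
gripper_width: 0.0188
grip_force: 51.0
```

Emit:
drive_tool([
  [255,0,0,-0.1,0,0,0],
  [255,0,0,-0.3,0,0,0],
  [255,0,0,-0.6,0,0,0],
  [255,0,0,-0.9,0,0,0],
  [255,0,0,-0.95,0,0,0],
  [255,0,0,-0.95,0,0,0],
])

```text
t: 4.65
position: [0.4568, 0.0404, 0.1763]
eef_rot: [[-0.999, 0.052, 0.002], [0.052, 0.999, 0.0], [-0.002, 0.0, -1.0]]
ft_force: [-0.0, 0.7, -0.9]
gripper_width: 0.0191
grip_force: 45.0
```

```bash
python3 - <<'E'
from h import *
s=read_state(); f=grab_frame("wrist"); print(s["position"],s["gripper_width"],s["ft_force"],s["joints"])
cv2.imwrite("pics/w2.png",f["image"])
E
```

```text
[0.45678194 0.040354   0.17625448] 0.01906067340274791 [-0.04751768  0.70898333 -0.91185694] [ 3.55800155e+00  1.60081323e+01  1.16875360e+02  7.76609569e-03
  4.70076966e+01 -8.34892931e+01]
```

View pics/w2.png

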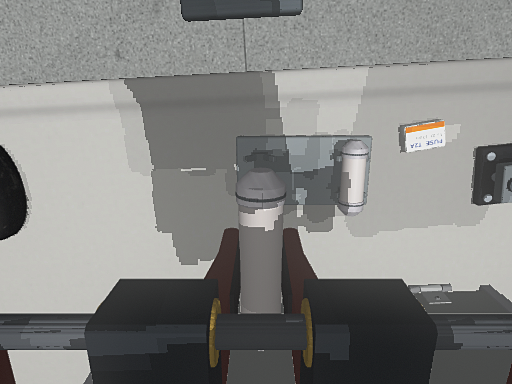

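The fuse is held, its near end visible at (261,185). I carry it towards the holder, stopping about 10 cm short so the wrist camera can see the whole holder.

Emit:
drive_tool([
  [255,0,0.3,-0.2,0,0,0],
  [255,0,0.65,-0.2,0,0,0],
  [255,0,0.93,-0.2,0,0,0],
])

```text
t: 5.08
position: [0.4631, 0.181, 0.2043]
eef_rot: [[-0.999, 0.051, -0.002], [0.051, 0.999, -0.001], [0.002, -0.001, -1.0]]
ft_force: [0.9, -0.3, -1.6]
gripper_width: 0.0194
grip_force: 45.0
```

Emit:
drive_tool([
  [255,-0.05,0.3,0,0,0,0.1],
  [255,-0.05,0.3,0,0,0,0.21],
  [255,-0.05,0.3,0,0,0,0.32],
  [255,-0.05,0.3,0,0,0,0.43],
  [255,-0.05,0.3,0,0,0,0.55],
  [255,-0.05,0.3,0,0,0,0.66],
  [255,-0.05,0.3,0,0,0,0.77],
  [255,-0.05,0.3,0,0,0,0.88],
])

```text
t: 6.08
position: [0.4726, 0.2237, 0.2035]
eef_rot: [[-0.131, 0.991, -0.003], [0.991, 0.131, -0.002], [-0.001, -0.004, -1.0]]
ft_force: [-0.4, 0.0, -0.9]
gripper_width: 0.0188
grip_force: 45.0
```

Emit:
drive_tool([
  [255,0,0,0,0,0,0.05],
  [255,0,0,0,0,0,0.05],
  [255,0,0,0,0,0,0.05],
])

```text
t: 6.45
position: [0.4731, 0.2239, 0.2046]
eef_rot: [[-0.06, 0.998, -0.002], [0.998, 0.06, -0.001], [-0.001, -0.002, -1.0]]
ft_force: [-0.8, -0.4, -1.8]
gripper_width: 0.019
grip_force: 45.0
```

```bash
cat > look.py <<'E'
from h import *
import sys
s=read_state(); f=grab_frame("wrist"); P=pts(f,s); R=np.array(s["eef_rot"]); p=np.array(s["position"])
y=R[:,1]; print(p,"yaw",np.degrees(np.arctan2(y[1],y[0])),s["ft_force"],s["gripper_width"])
cv2.imwrite("pics/%s.png"%sys.argv[1],f["image"]); np.savez(sys.argv[1]+".npz",P=P,im=f["image"],d=f["depth"],R=R,p=p)
T=(P-p)@R
m=(f["depth"]>.05)&(abs(T[...,1])<.02)&(abs(T[...,2])<.02)&(T[...,0]>.016)&(T[...,0]<.07)
Q=T[m]; print("fuse in tool",len(Q),Q.min(0),Q.max(0),"tip x p99",np.percentile(Q[:,0],99),"ymean",Q[:,1].mean())
for a in (.02,.026,.032):
    q=Q[abs(Q[:,0]-a)<.003]
    if len(q): print(a,len(q),"top z",np.percentile(q[:,2],2),"y",q[:,1].min(),q[:,1].max())
for lo,hi in((.006,.016),(.028,.034),(.034,.042),(.042,.055),(.055,.07),(.07,.08),(.08,.086),(.086,.1)):
    m=(f["depth"]>.05)&(P[...,2]>lo)&(P[...,2]<hi)&(abs(P[...,0]-.467)<.035)&(abs(P[...,1]-.325)<.09)
    Q=P[m]
    if len(Q)>8:
        r=cv2.minAreaRect((Q[:,:2]*1000).astype(np.float32)); print(lo,hi,len(Q),np.round(r[0],1),np.round(r[1],1),round(r[2],1),"med z",np.median(Q[:,2]).round(4),Q.min(0).round(4),Q.max(0).round(4))
E
python3 look.py w3
```

```text
[0.47308261 0.22392191 0.2046444 ] yaw 3.431271755165315 [-0.82130495 -0.44547568 -1.8462136 ] 0.018988671574615007
fuse in tool 3298 [ 0.01600433 -0.01141849 -0.00951139] [0.04738507 0.01019291 0.00696204] tip x p99 0.047012239168274204 ymean -0.0006154249682400812
0.02 557 top z -0.007454982465787387 y -0.010258681882973165 0.009065343153290615
0.026 582 top z -0.00743285364503328 y -0.010099497737526846 0.00891139250898252
0.032 579 top z -0.007989444898892344 y -0.011418491714112015 0.010192911565696195
0.006 0.016 2968 [463.5 311.7] [ 55.9 133.6] 3.6 med z 0.008 [0.4327 0.2436 0.006 ] [0.4952 0.3798 0.0118]
0.028 0.034 2402 [463.5 311.1] [ 34.  123.3] 3.6 med z 0.0334 [0.4435 0.2489 0.0313] [0.484  0.3734 0.034 ]
0.034 0.042 1992 [463.6 311.1] [ 33.6 122.6] 3.4 med z 0.0345 [0.4441 0.249  0.034 ] [0.4833 0.3732 0.0418]
0.042 0.055 480 [463.6 309.4] [ 21.2 108.4] 3.7 med z 0.0507 [0.45   0.2554 0.0421] [0.4753 0.3638 0.055 ]
0.055 0.07 501 [463.5 309.1] [ 32.5 107.7] 3.6 med z 0.0589 [0.4441 0.2554 0.055 ] [0.4811 0.3635 0.063 ]
0.07 0.08 210 [462.9 321.9] [21.6 83.7] 3.6 med z 0.0775 [0.4495 0.2803 0.0736] [0.4761 0.3642 0.08  ]
0.08 0.086 256 [465.4 278.6] [21.8  9.1] 3.5 med z 0.0831 [0.4547 0.2741 0.0801] [0.4764 0.2835 0.086 ]
0.086 0.1 115 [465.6 275.6] [21.6  4.5] 3.3 med z 0.0872 [0.4548 0.2728 0.086 ] [0.4765 0.278  0.0886]
```

View pics/w3.png

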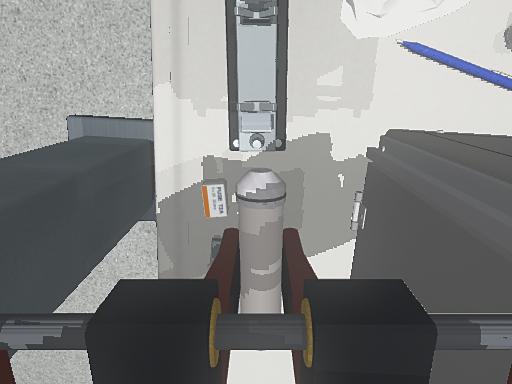

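The holder's near end is at (258,145), with its far end cut off at the top of the picture. The fuse tip at (261,170) is level and straight in the grip. I move 5 cm along the tool's x for the far end.

Emit:
drive_tool([
  [255,0.33,-0.05,0,0,0,0],
  [255,0.33,-0.05,0,0,0,0],
  [255,0.33,-0.05,0,0,0,0],
])

```text
t: 6.88
position: [0.4629, 0.2729, 0.2054]
eef_rot: [[-0.06, 0.998, -0.001], [0.998, 0.06, -0.001], [-0.001, -0.001, -1.0]]
ft_force: [0.8, 0.1, -1.3]
gripper_width: 0.0192
grip_force: 45.0
```

```bash
python3 look.py w4; python3 - <<'E'
import numpy as np
# clips: points above z .07 with |lateral|<.012 : extents at each end
for n in("w3","w4"):
    z=np.load(n+".npz"); P=z["P"].reshape(-1,3); d=z["d"].ravel()
    a=np.radians(3.5); u=np.array([-np.sin(a),np.cos(a)]); c=np.array([.4627,.325])
    L=(P[:,:2]-c)@u
    for lo,hi in((.071,.074),(.074,.077),(.077,.08),(.08,.083),(.083,.086),(.086,.09)):
        m=(d>.05)&(P[:,2]>lo)&(P[:,2]<hi)&(abs(L)<.065)&(abs((P[:,:2]-c)@np.array([u[1],-u[0]]))<.013)
        for s in(-1,1):
            q=L[m&(L*s>0)]
            if len(q)>3: print(n,lo,s,len(q),q.min().round(4),np.median(q).round(4),q.max().round(4))
    m=(d>.05)&(P[:,2]>.006)&(P[:,2]<.012)&(abs(L)<.12)&(abs((P[:,:2]-c)@np.array([u[1],-u[0]]))<.03)
    print("base",L[m].min(),L[m].max())
E
```

```text
[0.46285658 0.27286666 0.20538737] yaw 3.4250816515771474 [ 0.8276897   0.11676023 -1.34601468] 0.01921764555017781
fuse in tool 3293 [ 0.01600363 -0.01135979 -0.00924653] [0.04743447 0.01020698 0.00779604] tip x p99 0.047013803781092246 ymean -0.0006495042142786287
0.02 556 top z -0.007669390730713553 y -0.010271421274055349 0.00905275835233974
0.026 568 top z -0.007432151594063786 y -0.010134352112088529 0.00891707104276583
0.032 595 top z -0.007844479513969384 y -0.011359791306843807 0.01020698277637413
0.006 0.016 2932 [462.7 324.9] [ 55.9 159.6] 3.6 med z 0.0079 [0.4321 0.2469 0.006 ] [0.4951 0.4059 0.0114]
0.028 0.034 2137 [462.  335.6] [ 34.  128.8] 3.6 med z 0.0334 [0.4418 0.2723 0.0309] [0.4828 0.4007 0.034 ]
0.034 0.042 1836 [461.9 336.6] [ 33.3 126.1] 3.6 med z 0.0345 [0.4419 0.2747 0.034 ] [0.4825 0.4004 0.041 ]
0.042 0.055 422 [461.8 340. ] [ 21.3 109. ] 3.0 med z 0.0508 [0.45   0.2859 0.042 ] [0.4749 0.3945 0.055 ]
0.055 0.07 410 [461.8 340.6] [ 31.9 107.7] 3.2 med z 0.0588 [0.4448 0.2866 0.055 ] [0.4807 0.3943 0.0629]
0.07 0.08 195 [462.4 327. ] [22.  82.5] 3.5 med z 0.0779 [0.4489 0.2865 0.0737] [0.4758 0.3688 0.08  ]
0.08 0.086 285 [459.8 370.4] [21.9  8.9] 0.6 med z 0.0831 [0.4488 0.3659 0.08  ] [0.4708 0.3749 0.086 ]
0.086 0.1 128 [459.4 374.1] [21.3  3.2] 3.4 med z 0.0872 [0.4487 0.3721 0.086 ] [0.4701 0.3763 0.0892]
w3 0.074 -1 52 -0.0415 -0.0397 -0.0392
w3 0.074 1 30 0.0381 0.0384 0.0386
w3 0.077 -1 127 -0.045 -0.042 -0.0392
w3 0.08 -1 124 -0.047 -0.0448 -0.042
w3 0.083 -1 132 -0.0511 -0.0476 -0.0454
w3 0.086 -1 115 -0.0518 -0.0507 -0.0473
base -0.08007300601495637 0.053464564161173254
w4 0.074 1 63 0.0385 0.0392 0.042
w4 0.077 1 130 0.0385 0.0412 0.0433
w4 0.08 1 139 0.0412 0.0439 0.0465
w4 0.083 1 146 0.0444 0.047 0.0503
w4 0.086 1 128 0.0476 0.0496 0.0508
base -0.07987472682918105 0.07970692413915093
```

The holder is now fully measured: centre (0.4627, 0.3249), yaw about 3.6°. The base extents of ±0.080 match the given size, and the seat axis comes out at about 0.064. I move above it and down to just over the mouth.

Emit:
drive_tool([
  [255,0.33,0.023,0,0,0,0],
  [255,0.332,0.023,0,0,0,0],
  [255,0.332,0.023,0.2,0,0,0],
  [255,0.332,0.023,0.4,0,0,0],
  [255,0.332,0.023,0.6,0,0,0],
  [255,0.332,0.023,0.68,0,0,0],
  [255,0.332,0.023,0.68,0,0,0],
])

```text
t: 7.8
position: [0.4635, 0.3221, 0.1033]
eef_rot: [[-0.058, 0.998, -0.001], [0.998, 0.058, -0.001], [-0.001, -0.001, -1.0]]
ft_force: [-0.3, -1.3, -0.8]
gripper_width: 0.0192
grip_force: 45.0
```

```bash
python3 look.py w5; python3 - <<'E'
from h import *
for i in range(3): print(read_state()["position"],read_state()["ft_force"]); f=grab_frame("side")
P=pts(f); im=f["image"]
cv2.imwrite("pics/s5.png",cv2.resize(im[200:260,220:290],(700,600),interpolation=cv2.INTER_CUBIC))
E
```

```text
[0.46352527 0.32207865 0.10327009] yaw 3.3094943957176164 [-0.34690723 -1.28575263 -0.79775984] 0.019150702342451045
fuse in tool 3800 [ 0.01600194 -0.01205546 -0.00914216] [0.05439148 0.01014725 0.01997104] tip x p99 0.054091459085123646 ymean -0.0007058845733939607
0.02 565 top z -0.007491750007813178 y -0.010282075098250921 0.009050161932222928
0.026 570 top z -0.007461366243108931 y -0.010620595641354084 0.00892878529126336
0.032 588 top z -0.007949097270564674 y -0.011402451433857817 0.010147249362927763
0.006 0.016 3823 [460.8 353.4] [ 55.9 102.4] 3.6 med z 0.008 [0.432  0.3006 0.006 ] [0.4917 0.4059 0.0117]
0.028 0.034 1320 [462.5 324.9] [ 34.1 151. ] 3.6 med z 0.0335 [0.4415 0.2486 0.0309] [0.4833 0.4011 0.034 ]
0.034 0.042 1778 [462.6 325.5] [ 33.6 149.8] 3.7 med z 0.036 [0.4417 0.2514 0.034 ] [0.483  0.4007 0.0413]
0.042 0.055 144 [459.  375.5] [21.3 37.3] 13.6 med z 0.0494 [0.4486 0.3565 0.0425] [0.4702 0.3945 0.055 ]
0.055 0.07 592 [459.4 375.6] [32.1 37.6] 3.7 med z 0.0599 [0.4445 0.3559 0.055 ] [0.4766 0.3943 0.07  ]
0.07 0.08 288 [459.9 368.9] [21.8 11. ] 3.4 med z 0.0778 [0.449  0.3628 0.07  ] [0.4709 0.3749 0.08  ]
0.08 0.086 539 [461. 355.] [36.6 42. ] 3.3 med z 0.0835 [0.4439 0.3332 0.08  ] [0.4805 0.3756 0.086 ]
0.086 0.1 718 [461.2 338.5] [36.1 77.9] 14.3 med z 0.0897 [0.4438 0.2966 0.086 ] [0.4806 0.3768 0.1   ]
[0.46402414 0.32262323 0.10407262] [ 0.40146448 -0.15018485 -0.46191194]
[0.46432842 0.32297403 0.10456684] [-0.58559361 -0.07951208 -0.37723233]
[0.46444549 0.323195   0.104824  ] [-0.0979529   0.15482894 -0.4337693 ]
```

View pics/w5.png

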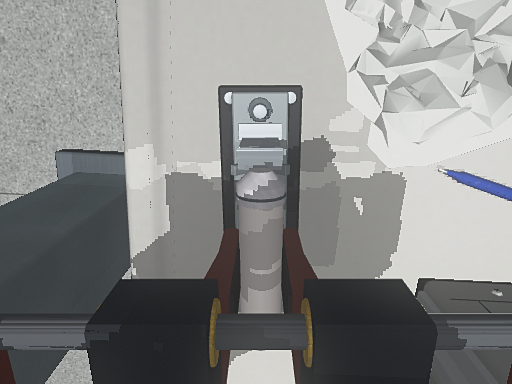

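Fuse and holder line up within about 1 mm (fuse axis at column 261, holder centre at 260, clip mouth at row 165). I descend in steps and watch the force.

Emit:
drive_tool([
  [255,0,-0.006,0.03,0,0,0.001],
  [255,0,-0.006,0.07,0,0,0.001],
  [255,0,-0.006,0.09,0,0,0.001],
  [255,0,-0.006,0.09,0,0,0.001],
])

```text
t: 8.5
position: [0.4627, 0.3229, 0.09]
eef_rot: [[-0.057, 0.998, -0.0], [0.998, 0.057, -0.0], [-0.0, -0.0, -1.0]]
ft_force: [-1.3, 0.0, 1.4]
gripper_width: 0.0191
grip_force: 45.0
```

Emit:
drive_tool([
  [255,0,0,0.01,0,0,0],
  [255,0,0,0.02,0,0,0],
  [255,0,0,0.02,0,0,0],
])

```text
t: 8.88
position: [0.4637, 0.3237, 0.0885]
eef_rot: [[-0.057, 0.998, 0.002], [0.998, 0.057, 0.001], [0.001, 0.002, -1.0]]
ft_force: [-1.5, -0.6, 12.3]
gripper_width: 0.019
grip_force: 45.0
```

Emit:
drive_tool([
  [255,0,0,0.007,0,0,0],
  [255,0,0,0.013,0,0,0],
  [255,0,0,0.013,0,0,0],
])

```text
t: 9.25
position: [0.4643, 0.3241, 0.0872]
eef_rot: [[-0.057, 0.998, 0.003], [0.998, 0.057, 0.002], [0.002, 0.004, -1.0]]
ft_force: [-1.7, -0.4, 15.5]
gripper_width: 0.019
grip_force: 45.0
```

Emit:
drive_tool([
  [255,0,0,0.007,0,0,0],
  [255,0,0,0.013,0,0,0],
  [255,0,0,0.013,0,0,0],
])

```text
t: 9.62
position: [0.4649, 0.3245, 0.0858]
eef_rot: [[-0.057, 0.998, 0.005], [0.998, 0.057, 0.003], [0.003, 0.005, -1.0]]
ft_force: [-1.3, -0.5, 19.2]
gripper_width: 0.0193
grip_force: 45.0
```

Emit:
drive_tool([
  [255,0,0,0.007,0,0,0],
  [255,0,0,0.01,0,0,0],
  [255,0,0,0.01,0,0,0],
])

```text
t: 10.0
position: [0.4649, 0.3243, 0.0838]
eef_rot: [[-0.057, 0.998, 0.005], [0.998, 0.057, 0.003], [0.003, 0.005, -1.0]]
ft_force: [1.4, -0.0, 8.1]
gripper_width: 0.019
grip_force: 45.0
```

The force peaked at 19 N and fell to 8 N, so the ends are passing the clips. I continue down.

Emit:
drive_tool([
  [255,0,-0.006,0.013,0,0,0],
  [255,0,-0.006,0.026,0,0,0],
  [255,0,-0.006,0.04,0,0,0],
  [255,0,-0.006,0.04,0,0,0],
])

```text
t: 10.5
position: [0.4619, 0.3228, 0.0753]
eef_rot: [[-0.057, 0.998, -0.0], [0.998, 0.057, -0.0], [-0.0, -0.0, -1.0]]
ft_force: [2.7, 0.3, -1.0]
gripper_width: 0.0192
grip_force: 45.0
```

Emit:
drive_tool([
  [255,0,0,0.01,0,0,0],
  [255,0,0,0.02,0,0,0],
  [255,0,0,0.02,0,0,0],
])

```text
t: 10.88
position: [0.4614, 0.3226, 0.0722]
eef_rot: [[-0.057, 0.998, -0.001], [0.998, 0.057, -0.001], [-0.001, -0.001, -1.0]]
ft_force: [0.0, 0.5, -2.3]
gripper_width: 0.0191
grip_force: 45.0
```

Emit:
drive_tool([
  [255,0,0,0.01,0,0,0],
  [255,0,0,0.02,0,0,0],
  [255,0,0,0.02,0,0,0],
])

```text
t: 11.25
position: [0.4615, 0.3226, 0.0692]
eef_rot: [[-0.057, 0.998, -0.001], [0.998, 0.057, -0.001], [-0.001, -0.001, -1.0]]
ft_force: [1.8, 0.0, -6.9]
gripper_width: 0.0192
grip_force: 45.0
```

Emit:
drive_tool([
  [255,0,0.008,0.007,0,0,0],
  [255,0,0.008,0.013,0,0,0],
  [255,0,0.008,0.013,0,0,0],
])

```text
t: 11.62
position: [0.4632, 0.323, 0.0678]
eef_rot: [[-0.057, 0.998, 0.0], [0.998, 0.057, 0.0], [0.0, 0.0, -1.0]]
ft_force: [-0.4, 0.5, -4.3]
gripper_width: 0.0192
grip_force: 45.0
```

Emit:
drive_tool([
  [255,0,0,0.005,0,0,0],
  [255,0,0,0.008,0,0,0],
  [255,0,0,0.008,0,0,0],
])

```text
t: 12.0
position: [0.4634, 0.3231, 0.067]
eef_rot: [[-0.057, 0.998, 0.001], [0.998, 0.057, 0.0], [0.0, 0.001, -1.0]]
ft_force: [-0.4, -1.0, 1.8]
gripper_width: 0.019
grip_force: 45.0
```

Emit:
drive_tool([
  [255,0,0,0.004,0,0,0],
  [255,0,0,0.007,0,0,0],
  [255,0,0,0.007,0,0,0],
])

```text
t: 12.38
position: [0.4634, 0.3231, 0.0668]
eef_rot: [[-0.057, 0.998, 0.001], [0.998, 0.057, 0.0], [0.0, 0.001, -1.0]]
ft_force: [-3.0, -2.8, 11.3]
gripper_width: 0.0192
grip_force: 45.0
```

Emit:
drive_tool([
  [255,0,0,0.004,0,0,0],
  [255,0,0,0.004,0,0,0],
])

```text
t: 12.62
position: [0.4635, 0.3232, 0.0666]
eef_rot: [[-0.057, 0.998, 0.001], [0.998, 0.057, 0.0], [0.0, 0.001, -1.0]]
ft_force: [-4.7, -3.6, 16.9]
gripper_width: 0.019
grip_force: 45.0
```

The fuse sits hard on the saddles: the force rises steeply with no more travel. I relieve the load, open, and look before leaving.

Emit:
drive_tool([
  [255,0,0,-0.008,0,0,0],
  [120,0,0,-0.008,0,0,0],
  [120,0,0,-0.008,0,0,0],
  [100,0,0,-0.008,0,0,0],
  [100,0,0,-0.008,0,0,0],
  [100,0,0,-0.008,0,0,0],
])

```text
t: 13.38
position: [0.4631, 0.323, 0.0661]
eef_rot: [[-0.057, 0.998, -0.0], [0.998, 0.057, -0.0], [-0.0, -0.0, -1.0]]
ft_force: [0.4, -0.2, -0.5]
gripper_width: 0.0532
grip_force: 0.0
```

Emit:
drive_tool([
  [100,0,0,-0.1,0,0,0],
  [100,0,0,-0.3,0,0,0],
  [100,0,0,-0.7,0,0,0],
  [100,0,0,-0.9,0,0,0],
  [100,0,0,-0.9,0,0,0],
  [100,0,0,-0.9,0,0,0],
])

```text
t: 14.12
position: [0.4626, 0.3227, 0.2009]
eef_rot: [[-0.057, 0.998, -0.0], [0.998, 0.057, -0.0], [-0.0, -0.0, -1.0]]
ft_force: [-0.6, 0.6, -1.6]
gripper_width: 0.053
grip_force: 0.0
```

```bash
python3 look.py w6; python3 - <<'E'
import numpy as np,cv2
z=np.load("w6.npz"); P=z["P"].reshape(-1,3); d=z["d"].ravel()
a=np.radians(3.55); u=np.array([-np.sin(a),np.cos(a)]); c=np.array([.4627,.3249]); L=(P[:,:2]-c)@u; W=(P[:,:2]-c)@np.array([u[1],-u[0]])
for l in np.arange(-.055,.056,.005):
    m=(d>.05)&(abs(L-l)<.0025)&(abs(W)<.013)&(P[:,2]>.05)&(P[:,2]<.12)
    if m.sum()>4: print(l.round(3),"top z",np.percentile(P[m,2],97).round(4),"W",W[m].min().round(4),W[m].max().round(4))
E
```

```text
[0.46262335 0.32266962 0.20092483] yaw 3.2537052454299253 [-0.5841435   0.56146592 -1.61478001] 0.05304887714832254
-0.05 top z 0.088 W -0.0106 0.011
-0.045 top z 0.0845 W -0.0105 0.0103
-0.04 top z 0.0793 W -0.0109 0.0109
-0.035 top z 0.075 W -0.0128 0.0128
-0.03 top z 0.075 W -0.0128 0.0129
-0.025 top z 0.0745 W -0.0098 0.01
-0.02 top z 0.0742 W -0.0098 0.0099
-0.015 top z 0.0747 W -0.0097 0.0099
-0.01 top z 0.0743 W -0.0096 0.0099
-0.005 top z 0.0744 W -0.0095 0.0098
-0.0 top z 0.0744 W -0.0095 0.0098
0.005 top z 0.0744 W -0.0094 0.0097
0.01 top z 0.0743 W -0.0094 0.0097
0.015 top z 0.0746 W -0.0092 0.0097
0.02 top z 0.0746 W -0.0092 0.0097
0.025 top z 0.0743 W -0.0091 0.0096
0.03 top z 0.0744 W -0.0125 0.0104
0.035 top z 0.0754 W -0.0125 0.013
0.04 top z 0.0788 W -0.0124 0.013
0.045 top z 0.0837 W -0.0108 0.0105
0.05 top z 0.0884 W -0.0109 0.0109
0.055 top z 0.0888 W -0.0096 0.0101Traceback (most recent call last):
  File "look.py", line 8, in <module>
    Q=T[m]; print("fuse in tool",len(Q),Q.min(0),Q.max(0),"tip x p99",np.percentile(Q[:,0],99),"ymean",Q[:,1].mean())
                                        ~~~~~^^^
    return umr_minimum(a, axis, None, out, keepdims, initial, where)
ValueError: zero-size array to reduction operation minimum which has no identity
```

View pics/w6.png

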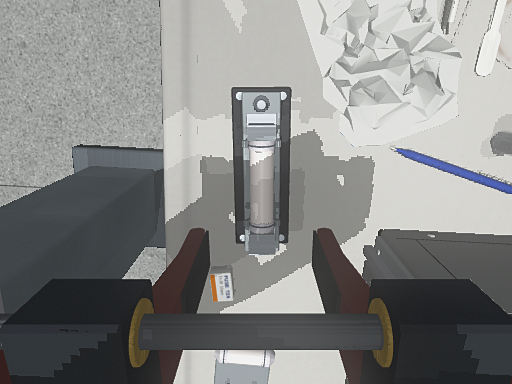

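The fuse lies level in the holder at about (261,185). Its tube top reads 0.0744 all along, so the axis is near 0.064, and it is laterally centred within 0.3 mm. The clips' profile matches their rest position at both ends, and the gripper is clear.

```bash
python3 -c "
from rig import *
print(finish_job())"
```

```text
the job is handed in; nothing more can be done
None
```

The long fuse is snapped under both clips and released, level and centred in the saddles; the highest push read was about 19 N, and the job is handed in with no verdict returned.

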